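# Put the swapped chassis angles back on their own carriages

### The arm

A 6-joint arm with a two-finger parallel gripper is mounted at the origin on the work surface. World frame = base frame: x ahead of the robot, y to its left, z up, the work surface at z = 0. Lengths are in m, angles in rad, forces in N, time in s.
With the tool pointing down it reaches from about 0.35 to 0.975 m from the base axis. Payload 4.9 kg.
Tool frame: the origin (TCP) lies midway between the tips of the shut fingers; the grasp point (between the pads) lies 19 mm behind it; z points along the fingers, y is the direction in which the jaws open and shut (so a half turn about z gives the same grasp; the last joint's range is limited). The gripper opens to 85 mm and grips with 20 to 120 N. Pads are 22 mm wide; open, the fingers measure 114 mm over their backs; the gripper's body (76 mm by 85 mm) begins 54 mm behind the grasp point. The pads swing forward as they close: fully open they stand 13 mm farther back than shut.
Start: joints at [1.196, 0.053, 1.613, -0, 1.476, -0.119], TCP at [0.158, 0.605, 0.231] pointing down, gripper open.
Joint ranges: [-3.01, 3.01], [-1.01, 2.22], [0.06, 2.58], [-1.02, 4.17], [0.09, 2.62], [-3.14, 3.14]. Speed limits (rad/s): [2.57, 2.57, 3.14, 3.14, 3.14, 3.14].

### API

Orientations are given as a rotation vector (axis times angle).
In Python, from station import ctrl gives the robot as it stands.
- The arm moves only by the tool play_rows, never from a script. Its argument "motion" is a list that holds one entry, the list of rows, each a list of 7 numbers: the closure, from -1 (fully open) to 1 (shut), then the shift along the tool's x, y, z in cm, then the turn, a rotation vector about the tool's x, y, z in degrees. A call has 1 to 20 rows; each row is the pose to reach, as a shift and turn from the pose measured when the call began, along the tool's axes at that moment; what a row does not reach only later rows make up. A row lasts 1/8 s, in which the tool goes at most 62.5 mm and 10.7 degrees, less where a joint would pass 70% of its speed; a pose out of reach is approached as far as the arm can. A call with a gripper value outside its range is refused whole. The fingers move at their own pace and stop on an object; "newtons" is the grip in N (left out, the last holds). Time passes only in rows, so rows that repeat a pose let the fingers close. It gives the time, the measured TCP pose, the force and the opening at its end, in the units of the state.
- ctrl.get_obs(): the state, without advancing time (a new reading comes with each control period).
- ctrl.get_image(name): name is "scene" or "top" or "wrist"; returns a dict with "color" (420x560x3 uint8, red, green, blue), "mtx" (3x3 intrinsics, pixels), "D" ([k1, k2, p1, p2, k3] as OpenCV has them; the pictures are not rectified), "T" (4x4, takes a point from camera to world coordinates). Camera axes: x right, y up, looking along -z (the intrinsics and any distortion apply to the point x, -y, -z); pixel columns grow to the right and rows downward; lengths in m; the calibration is good to about 2 mm. A picture is of the moment at which its call begins. There is no depth.
- ctrl.finish_job(): hands the job in, once; it reports no verdict.
The state is a dict: "t": time; "q": joint angles; "dq": joint speeds; "effort": joint torques, N m; "tool_pos": TCP position; "tool_rot": TCP orientation; "contact_force": force on the tool from outside, world axes, zero at the start; "wrist_torque": the same for the moment, N m; "opening": finger opening in m.
Only numpy, scipy, OpenCV 4.12 (cv2) and the standard library are available. Lean on these libraries where they do the work, as an engineer would, in place of code of your own. Each camera call takes 0.05 s, during which the arm holds its last target.

### The job

The three loose aluminium angles have been laid on the wrong carriages: rearrange them so that each lies on the carriage whose bolted angle has its own length, parking one on the empty rubber mat on the way if you like. Nest each the other way round from the bolted angle, so that their legs interlock into a compact channel: flat leg lying flat on flat leg, free edge close inside the bolted upright, the two uprights on opposite sides, ends level. Leave everything at rest and do not disturb the two standing lens barrels.

Things in the scene. Friction and masses are not known exactly. Their poses are not given: they have to be found in the camera images.
- short_angle: Loose bare-aluminium angle (L-section), 60 mm long, legs 8 mm thick, 125 g, lying on its flat leg on a wrong carriage. Origin: underside, mid-length, at the heel (outer foot of the upright leg). x along the length, z up; flat leg y 0 to +60 mm, upright leg y 0 to 8 mm, top at z 45 mm. Pinch the upright from above, fingertips clear of the flat leg.
- medium_angle: Loose bare-aluminium angle (L-section), 95 mm long, legs 8 mm thick, 200 g, lying on its flat leg on a wrong carriage. Origin: underside, mid-length, at the heel (outer foot of the upright leg). x along the length, z up; flat leg y 0 to +60 mm, upright leg y 0 to 8 mm, top at z 45 mm. Pinch the upright from above, fingertips clear of the flat leg.
- long_angle: Loose bare-aluminium angle (L-section), 130 mm long, legs 8 mm thick, 270 g, lying on its flat leg on a wrong carriage. Origin: underside, mid-length, at the heel (outer foot of the upright leg). x along the length, z up; flat leg y 0 to +60 mm, upright leg y 0 to 8 mm, top at z 45 mm. Pinch the upright from above, fingertips clear of the flat leg.
- short_carriage: Fixed black plate 100 x 110 x 6 mm with a dark steel angle 60 mm long bolted on. Origin: plate underside, centre; x along the length, z up. Bolted flat leg: y -40 to +40 mm, top at z 14; its upright: y -40 to -32, top at z 51. Home of the short loose angle, turned half round: free edge 4 to 10 mm inside the bolted upright, own upright on the +y side, origin near (0, 35, 14) mm of this frame.
- medium_carriage: Fixed black plate 135 x 110 x 6 mm with a dark steel angle 95 mm long bolted on. Origin: plate underside, centre; x along the length, z up. Bolted flat leg: y -40 to +40 mm, top at z 14; its upright: y -40 to -32, top at z 51. Home of the medium loose angle, turned half round: free edge 4 to 10 mm inside the bolted upright, own upright on the +y side, origin near (0, 35, 14) mm of this frame.
- long_carriage: Fixed black plate 170 x 110 x 6 mm with a dark steel angle 130 mm long bolted on. Origin: plate underside, centre; x along the length, z up. Bolted flat leg: y -40 to +40 mm, top at z 14; its upright: y -40 to -32, top at z 51. Home of the long loose angle, turned half round: free edge 4 to 10 mm inside the bolted upright, own upright on the +y side, origin near (0, 35, 14) mm of this frame.
- spare_mat: Fixed empty black rubber mat, 190 x 120 x 4 mm, a free spot to park an angle on. Origin: underside, centre; x along the 190 mm side, z up.
- wide_barrel: Bystander: black lens barrel standing on end, 64 mm diameter, 55 mm high. Origin: underside centre. Leave it standing where it is.
- slim_barrel: Bystander: black lens barrel standing on end, 48 mm diameter, 70 mm high. Origin: underside centre. Leave it standing where it is.
There are look-alikes about, which are no part of the job. What is shaped like the short_angle but brown or orange is not meant. Leave any red look-alike of the short_carriage alone.

How it is judged:
By the outcome, as a careful person would: the job done as asked, in the order asked, and still so for the second after the job is handed in, with the robot touching nothing.
It also fails if it takes over 118 s, if anything falls off the work surface, if the arm or the gripper's body presses on something with over 40 N, if the wrist force passes 120 N, or if a joint passes its speed limit or range.

## Working session

There is one attempt and no reset: what is moved stays moved. The work goes in short steps, Python scripts to look and compute and a tool call to move; the robot and the scene stay as the last step left them, time stands still between calls to the robot, and variables do not carry over. Pictures are saved under pics/ and viewed, and the job is handed in when it is done.

Besides the shell and the picture viewer there is one more tool, called after "Request:" as name([rows], argument=value, ...), one row to a line, values as JSON. play_rows: Moves the arm, as the interface text tells. Its arguments: {"type":"object","properties":{"motion":{"type":"array"},"newtons":{"type":"number"}},"required":["motion"]}

```bash
mkdir -p pics; ls; python3 - <<'E'
from station import ctrl
import cv2,numpy as np
print(ctrl.get_obs())
for n in ["scene","top","wrist"]:
    r=ctrl.get_image(n); cv2.imwrite(f"pics/{n}0.png",r["color"][:,:,::-1])
    np.savez(f"{n}0.npz",**r)
    print(n,np.round(r["mtx"],1).tolist(),np.round(r["D"],4),np.round(r["T"],3).tolist())
E
```

```text
pics
{'t': 0.0, 'q': array([ 1.19599852e+00,  5.33431447e-02,  1.61428325e+00, -7.20012822e-06,
        1.47603497e+00, -1.19013119e-01]), 'dq': array([ 3.94980288e-04, -3.20681496e-05, -2.03742656e-04,  1.44879870e-03,
       -4.24931923e-05,  1.34300988e-04]), 'effort': array([-1.01253336e-03, -3.93684840e+01, -3.70175064e+01, -1.62149977e-04,
        6.94793242e-03,  7.90048603e-06]), 'tool_pos': array([0.15790575, 0.60407438, 0.23007796]), 'tool_rot': array([-0.40062637, -3.11543899,  0.00315322]), 'contact_force': array([ 0.15604044,  0.0835576 , -0.10982898]), 'wrist_torque': array([-0.04861925, -0.05892865, -0.00682943]), 'opening': 0.0853193718145332}
scene [[465.2, 0.0, 278.4], [0.0, 465.2, 203.0], [0.0, 0.0, 1.0]] [0.0193 0.     0.     0.     0.    ] [[0.412, -0.732, 0.542, 1.304], [0.911, 0.331, -0.245, -0.294], [-0.0, 0.595, 0.804, 1.109], [0.0, 0.0, 0.0, 1.0]]
top [[485.7, 0.0, 272.8], [0.0, 485.7, 212.1], [0.0, 0.0, 1.0]] [-0.0842  0.      0.      0.      0.    ] [[-0.005, 0.981, -0.195, 0.273], [-1.0, -0.005, -0.002, 0.017], [-0.003, 0.195, 0.981, 1.481], [0.0, 0.0, 0.0, 1.0]]
wrist [[298.3, 0.0, 284.0], [0.0, 298.3, 215.4], [0.0, 0.0, 1.0]] [-0.0293  0.      0.      0.      0.    ] [[0.253, -0.919, -0.303, 0.079], [0.967, 0.24, 0.081, 0.625], [-0.002, -0.313, 0.95, 0.372], [0.0, 0.0, 0.0, 1.0]]
```

View pics/scene0.png

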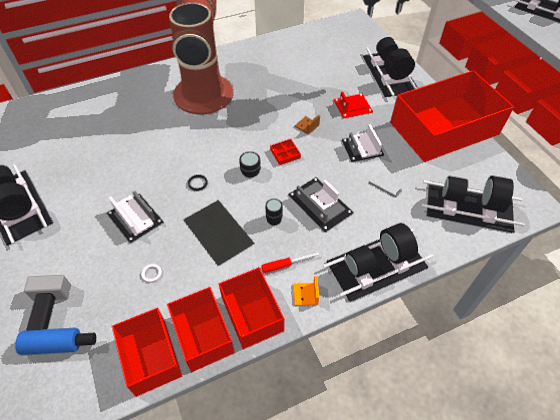

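View pics/top0.png

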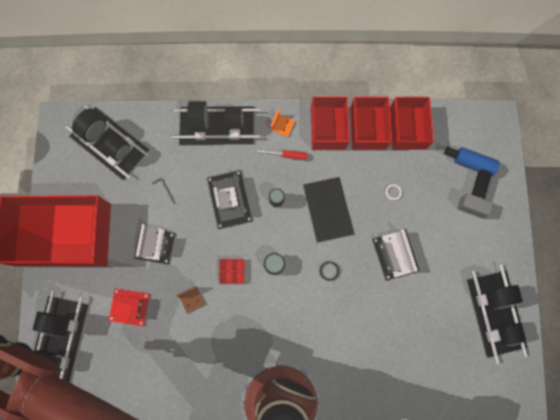

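View pics/wrist0.png

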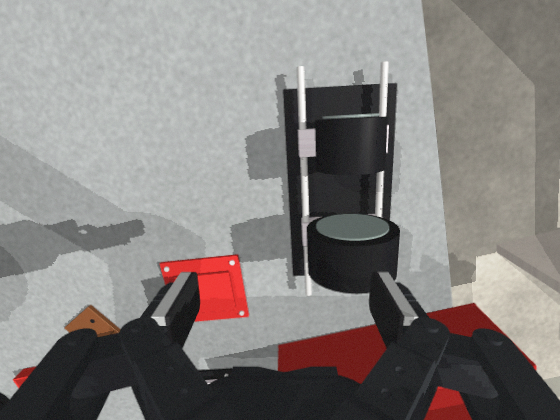

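The top view shows carriages near (154,243), (229,199) and (396,254), the mat near (329,209), and barrels near (277,197) and (274,264). I'll zoom in on these next.

```bash
cat > h.py <<'E'
import numpy as np,cv2
from scipy.spatial.transform import Rotation as R
def ray(r,uv):
    uv=np.asarray(uv,float).reshape(-1,1,2)
    n=cv2.undistortPoints(uv,np.array(r["mtx"]),np.array(r["D"])).reshape(-1,2)
    d=np.c_[n[:,0],-n[:,1],-np.ones(len(n))]@r["T"][:3,:3].T
    return r["T"][:3,3],d
def on_z(r,uv,z):
    o,d=ray(r,uv); return (o+d*((z-o[2])/d[:,2])[:,None])
def proj(r,P):
    P=np.asarray(P,float).reshape(-1,3)
    T=r["T"]; c=(P-T[:3,3])@T[:3,:3]; c=c*[1,-1,-1]
    return cv2.projectPoints(c,np.zeros(3),np.zeros(3),np.array(r["mtx"]),np.array(r["D"]))[0].reshape(-1,2)
def crop(r,u0,v0,w,h,s,name):
    im=r["color"][v0:v0+h,u0:u0+w,::-1]
    im=cv2.resize(im,None,fx=s,fy=s,interpolation=cv2.INTER_CUBIC)
    cv2.imwrite(name,im)
E
python3 - <<'E'
from h import *
r=np.load("top0.npz")
a=[]
for (u,v) in [(124,210),(200,160),(365,220)]:
    a.append(cv2.resize(r["color"][v:v+75,u:u+60,::-1],None,fx=4.4,fy=6*4.4/6,interpolation=cv2.INTER_CUBIC))
cv2.imwrite("pics/z1.png",np.hstack(a)); print(a[0].shape)
r=np.load("scene0.npz"); a=[]
for (u,v) in [(335,120),(285,170),(100,185)]:
    a.append(cv2.resize(r["color"][v:v+65,u:u+75,::-1],None,fx=3.5,fy=3.5,interpolation=cv2.INTER_CUBIC))
cv2.imwrite("pics/z2.png",np.hstack(a))
r=np.load("top0.npz")
for n,uv in dict(A=(154,243),B=(229,199),C=(396,254),mat=(329,209),b1=(277,197),b2=(274,264)).items(): print(n,on_z(r,uv,.01).round(3))
E
```

```text
(330, 264, 3)
A [[0.47  0.384 0.01 ]]
B [[0.607 0.155 0.01 ]]
C [[ 0.433 -0.356  0.01 ]]
mat [[ 0.574 -0.155  0.01 ]]
b1 [[0.613 0.006 0.01 ]]
b2 [[0.405 0.016 0.01 ]]
```

View pics/z1.png

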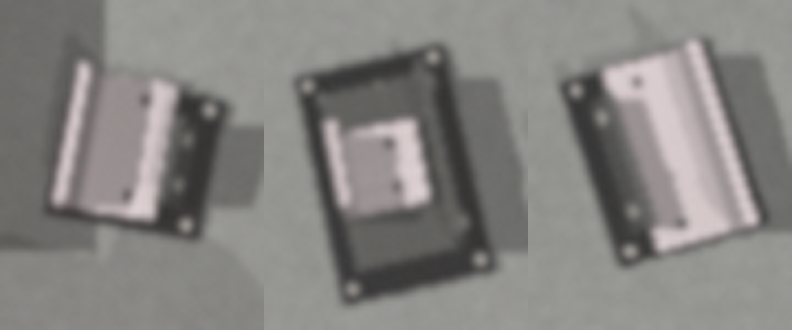

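View pics/z2.png

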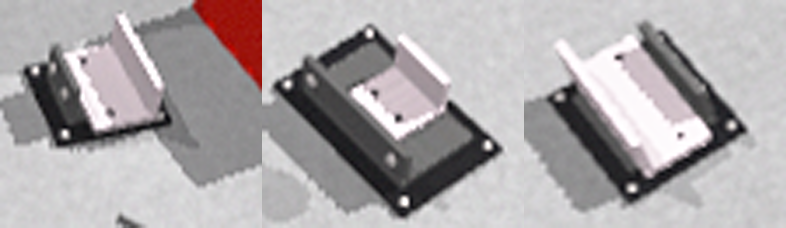

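```bash
python3 - <<'E'
from h import *
r=np.load("top0.npz")
P=lambda *uv:on_z(r,uv,.007)[:,:2]
A=P((171.7,235),(166.3,261.1)); print("A",A.round(3),A[0]-A[1],np.linalg.norm(A[0]-A[1]))
B=P((210,179.8),(238.4,173),(249.5,219.1),(220.2,225.9)); print("B",B.round(3),B.mean(0),np.linalg.norm(B[1]-B[0]),np.linalg.norm(B[2]-B[1]))
d=B[1]+B[0]-B[2]-B[3]; print(np.degrees(np.arctan2(d[1],d[0])))
d=A[0]-A[1]; print(np.degrees(np.arctan2(d[1],d[0])))
C=P((375.7,240.5),(388.2,277.3)); d=C[0]-C[1]; print("C",C.round(3),np.linalg.norm(d),np.degrees(np.arctan2(d[1],d[0])))
print("bin edge",on_z(r,[(110,196),(110,265)],.1).round(3))
M=P((304,185),(341,178),(353,235),(317,241));print("mat",M.round(3),M.mean(0)); d=M[1]-M[2];print(np.degrees(np.arctan2(d[1],d[0])))
o=np.load("wrist0.npz")
import station
T=np.eye(4);ob=station.ctrl.get_obs();T[:3,:3]=R.from_rotvec(ob["tool_rot"]).as_matrix();T[:3,3]=ob["tool_pos"]
print(T.round(3)); print((np.linalg.inv(T)@o["T"]).round(4))
w=dict(o)
print(proj(w,[[.158,.604,.05],[.158,.604,.0],[.158,.604,.23]]))
E
```

```text
A [[0.495 0.331]
 [0.415 0.345]] [ 0.08039024 -0.0138972 ] 0.08158260853539949
B [[0.67  0.216]
 [0.692 0.127]
 [0.544 0.091]
 [0.523 0.181]] [0.60708144 0.15396263] 0.09169146015070344 0.1519244315711546
13.42302352569697
-9.807884810701216
C [[ 0.475 -0.296]
 [ 0.362 -0.329]] 0.11756686672205735 16.495384657465543
bin edge [[0.598 0.499 0.1  ]
 [0.395 0.487 0.1  ]]
mat [[ 0.651 -0.079]
 [ 0.674 -0.196]
 [ 0.493 -0.227]
 [ 0.475 -0.116]] [ 0.57310394 -0.15412573]
9.756732148747052
[[-0.967  0.253 -0.001  0.158]
 [ 0.253  0.967 -0.002  0.604]
 [ 0.    -0.002 -1.     0.23 ]
 [ 0.     0.     0.     1.   ]]
[[-2.000e-04  9.497e-01  3.133e-01  8.140e-02]
 [ 1.000e+00  2.000e-04  1.000e-04  0.000e+00]
 [ 1.000e-04  3.133e-01 -9.497e-01 -1.413e-01]
 [ 0.000e+00  0.000e+00  0.000e+00  1.000e+00]]
[[284.14962244 194.43371058]
 [284.20334263 184.73053162]
 [283.69241377 277.02266331]]
```

A is the short carriage with the medium angle (bolt span 82 mm). B is the long carriage with the short angle (152 mm), and C is the medium carriage with the long angle (118 mm). All three spans fit the plate sizes. Next I'll hover over B to measure.

Request:
play_rows([
  [[-1, -5, -3, 0, 0, 0, -3], [-1, -11, -6.5, 1, 0, 0, -6], [-1, -16.5, -9.6, 2, 0, 0, -9], [-1, -22, -12.8, 3, 0, 0, -12], [-1, -27.5, -16, 4, 0, 0, -15], [-1, -33, -19.2, 5, 0, 0, -18], [-1, -38.5, -22.5, 6, 0, 0, -21], [-1, -44, -25.7, 7, 0, 0, -24], [-1, -49.5, -29, 8, 0, 0, -27], [-1, -54.8, -32.2, 8, 0, 0, -28], [-1, -54.8, -32.2, 8, 0, 0, -28], [-1, -54.8, -32.2, 8, 0, 0, -28], [-1, -54.8, -32.2, 8, 0, 0, -28]],
])

```text
t: 1.78
tool_pos: [0.6056, 0.1551, 0.1506]
tool_rot: [0.367, -3.119, 0.001]
contact_force: [0.1, 0.6, 0.3]
opening: 0.0856
```

```bash
cat > snap.py <<'E'
import sys
from station import ctrl
from h import *
n=sys.argv[1]; r=ctrl.get_image("wrist"); np.savez(n+".npz",**r); cv2.imwrite(f"pics/{n}.png",r["color"][:,:,::-1])
o=ctrl.get_obs(); np.savez(n+"_o.npz",**o)
M=R.from_rotvec(o["tool_rot"]).as_matrix()
print(o["t"],o["tool_pos"].round(4),M.round(4).tolist(),"psi",np.degrees(np.arctan2(M[1,0],M[0,0])).round(2),o["q"].round(2),o["opening"],o["contact_force"].round(2))
E
python3 snap.py wB
```

```text
1.825 [0.6056 0.1553 0.1507] [[-0.9726, -0.2325, -0.0011], [-0.2325, 0.9726, -0.0012], [0.0013, -0.0009, -1.0]] psi -166.55 [ 0.13  0.11  1.68 -0.    1.34 -1.67] 0.08547475426778407 [1.03 0.03 0.39]
```

View pics/wB.png

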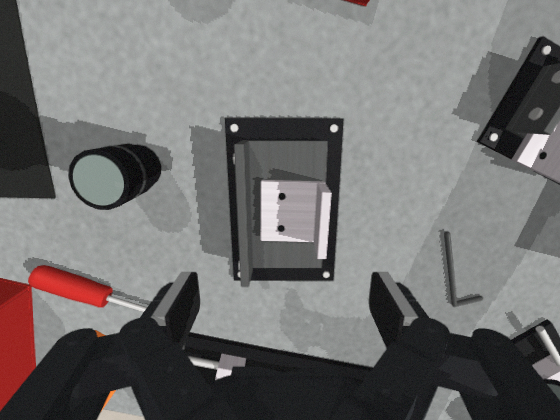

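The wrist view shows the long carriage with bolts near (234,128), (334,129), (326,275) and (240,275). The short angle's upright top is the bright strip around (324,225).

```bash
python3 - <<'E'
from h import *
r=np.load("wB.npz"); crop(r,215,110,140,185,3.2,"pics/wBz.png")
g=r["color"].min(2); 
for n,(u,v) in dict(a=(234,128),b=(334,129),c=(326,275),d=(240,275)).items():
    w=g[v-7:v+8,u-7:u+8].astype(float); m=np.clip(w-120,0,None); yy,xx=np.mgrid[v-7:v+8,u-7:u+8]
    p=((m*xx).sum()/m.sum(),(m*yy).sum()/m.sum()); print(n,np.round(p,1),on_z(r,p,.007).round(4))
print(g[225,255:345]);print(g[175:270,325])
E
```

```text
a [233.8 127.4] [[0.5455 0.0938 0.007 ]]
b [333.5 127.9] [[0.5246 0.1831 0.007 ]]
c [326.  276.2] [[0.6744 0.2186 0.007 ]]
d [237.2 278. ] [[0.6988 0.1257 0.007 ]]
[ 53  51  56  57  52 100 179 222 221 220 221 221 222 221 222 222 223 221
 223 221 221 220 194 134 104  71  52  88 132 152 155 156 155 156 155 153
 156 157 159 156 157 157 158 155 155 154 156 159 157 156 157 153 154 156
 156 155 155 155 153 135 103 102 102  99 134 199 224 223 221 222 222 221
 222 177  59  35  28  34  33  30  31  44 104 140 149 153 157 159 162 164]
[ 87  87  88  80  80  76  80 103 117 108 120 124 124 123 127 126 129 179
 222 221 223 223 223 223 223 221 223 223 222 223 222 222 223 224 222 223
 225 223 223 223 222 222 223 222 222 222 221 221 223 222 222 222 222 221
 222 222 223 222 223 223 221 220 221 221 219 222 221 223 221 222 222 221
 221 221 221 222 222 221 223 229 225 204 204 192  47  32  26  34  32  29
  30  33  30  31  35]
```

View pics/wBz.png

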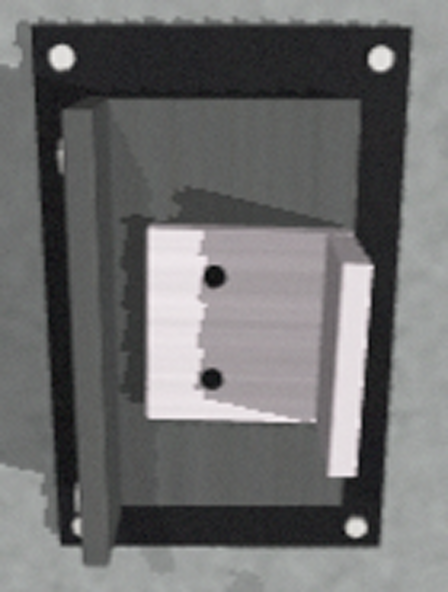

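```bash
cat >> h.py <<'E'
def strip(r,seed,z,box,thr=190):
    """rect of the bright blob at seed, on plane z: centre, length, width, yaw(deg, mod 180)"""
    g=r["color"].min(2); m=np.zeros_like(g); u0,v0,u1,v1=box
    s=8; b=g[v0:v1,u0:u1]; b=cv2.resize(b,None,fx=s,fy=s,interpolation=cv2.INTER_LINEAR)
    m=(b>thr).astype(np.uint8)
    n,l=cv2.connectedComponents(m); k=l[int((seed[1]-v0+.5)*s),int((seed[0]-u0+.5)*s)]
    assert k>0,"seed dark"
    c=max(cv2.findContours((l==k).astype(np.uint8),cv2.RETR_EXTERNAL,cv2.CHAIN_APPROX_NONE)[0],key=len).reshape(-1,2)
    px=(c+.5)/s-.5+[u0,v0]
    P=on_z(r,px,z)[:,:2]
    (cx,cy),(w,h),a=cv2.minAreaRect((P*1000).astype(np.float32))
    if w<h: a+=90; w,h=h,w
    return np.array([cx,cy])/1000,w,h,(a+90)%180-90
def bolts(r,pts,z=.007,h=7):
    g=r["color"].min(2); out=[]
    for u,v in pts:
        w=g[v-h:v+h+1,u-h:u+h+1].astype(float); m=np.clip(w-120,0,None); yy,xx=np.mgrid[v-h:v+h+1,u-h:u+h+1]
        out.append(on_z(r,((m*xx).sum()/m.sum(),(m*yy).sum()/m.sum()),z)[0,:2])
    return np.array(out)
def fr(c,yaw,p):
    a=np.radians(yaw); d=np.asarray(p)-c; return np.array([d[0]*np.cos(a)+d[1]*np.sin(a),-d[0]*np.sin(a)+d[1]*np.cos(a)])
def tofr(o,p): # world point -> tool shift (cm)
    M=R.from_rotvec(o["tool_rot"]).as_matrix(); return (M.T@(np.asarray(p)-o["tool_pos"]))*100
E
python3 - <<'E'
from h import *
r=np.load("wB.npz"); o=np.load("wB_o.npz")
s=strip(r,(325,225),.059,(305,180,345,270)); print(s)
f=strip(r,(265,210),.022,(250,170,290,250)); print("flat bright",f)
c=np.array([.60995,.1562]); print(fr(c,13.3,s[0])*1000)
print(tofr(o,[*s[0],.029]))
E
```

```text
(array([0.60281622, 0.18905133]), 58.56524658203125, 6.999901294708252, 11.725976943969727)
flat bright (array([0.61119318, 0.14849048]), 58.89188766479492, 27.928504943847656, 12.498476028442383)
[ 0.61499904 33.61134434]
[-0.53311196  3.35476613 12.16926028]
```

Request:
play_rows([
  [[0.2, -0.5, 1.7, 2, 0, 0, 1.4], [0.2, -0.5, 3.4, 4, 0, 0, 1.4], [0.2, -0.5, 3.4, 6, 0, 0, 1.4], [0.2, -0.5, 3.4, 8, 0, 0, 1.4], [0.2, -0.5, 3.4, 10, 0, 0, 1.4], [0.2, -0.5, 3.4, 11.5, 0, 0, 1.4], [0.2, -0.5, 3.4, 12.1, 0, 0, 1.4], [0.2, -0.5, 3.4, 12.1, 0, 0, 1.4], [0.6, -0.5, 3.4, 12.1, 0, 0, 1.4], [1, -0.5, 3.4, 12.1, 0, 0, 1.4], [1, -0.5, 3.4, 12.1, 0, 0, 1.4], [1, -0.5, 3.4, 12.1, 0, 0, 1.4], [1, -0.5, 3.4, 12.1, 0, 0, 1.4], [1, -0.5, 3.4, 12.1, 0, 0, 1.4]],
], newtons=40)

```text
t: 3.58
tool_pos: [0.6033, 0.1896, 0.0309]
tool_rot: [-0.33, 3.123, -0.002]
contact_force: [-0.4, -0.6, 5.9]
opening: 0.0078
```

```bash
python3 snap.py g1
```

```text
3.625 [0.6033 0.1896 0.0309] [[-0.978, -0.2088, 0.0009], [-0.2088, 0.978, -0.0009], [-0.0007, -0.001, -1.0]] psi -167.95 [ 0.19  0.27  1.73 -0.    1.14 -1.59] 0.007399961979376238 [-0.25  0.04  6.21]
```

View pics/g1.png

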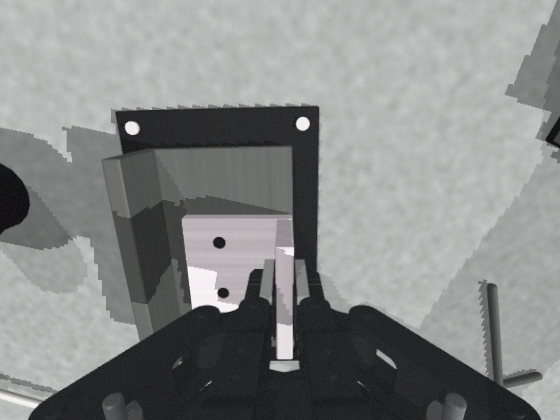

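The fingers are closed on the upright, with an opening of 7.4–8 mm. Next I lift over the slim barrel and park the short angle on the mat.

Request:
play_rows([
  [[1, 0, 0, -2, 0, 0, 0], [1, 0, 0, -6, 0, 0, 0], [1, 0, 0, -10, 0, 0, 0], [1, 0, -1, -13, 0, 0, 0], [1, 1.5, -5, -13, 0, 0, 0], [1, 3, -10, -13, 0, 0, 0], [1, 4.7, -15, -13, 0, 0, 0], [1, 6.3, -20, -13, 0, 0, 0], [1, 7.9, -25, -13, 0, 0, 0], [1, 9.5, -29, -12, 0, 0, 0], [1, 9.5, -30, -10, 0, 0, 0], [1, 9.5, -30, -7, 0, 0, 0], [1, 9.5, -30, -4, 0, 0, 0], [1, 9.5, -30, -1.5, 0, 0, 0], [1, 9.5, -30, 0.2, 0, 0, 0], [1, 9.5, -30, 0.8, 0, 0, 0], [1, 9.5, -30, 0.95, 0, 0, 0], [1, 9.5, -30, 1, 0, 0, 0], [1, 9.5, -30, 1, 0, 0, 0]],
])

```text
t: 6.0
tool_pos: [0.5737, -0.1239, 0.0221]
tool_rot: [-0.329, 3.122, -0.003]
contact_force: [0.4, -0.2, -1.7]
opening: 0.0071
```

```bash
python3 snap.py p1
```

```text
6.05 [ 0.5736 -0.1239  0.022 ] [[-0.978, -0.2088, 0.0023], [-0.2088, 0.978, -0.0014], [-0.002, -0.0018, -1.0]] psi -167.95 [-0.34  0.18  1.85 -0.    1.11 -2.12] 0.007381325494481853 [ 0.08 -0.32 -1.47]
```

View pics/p1.png

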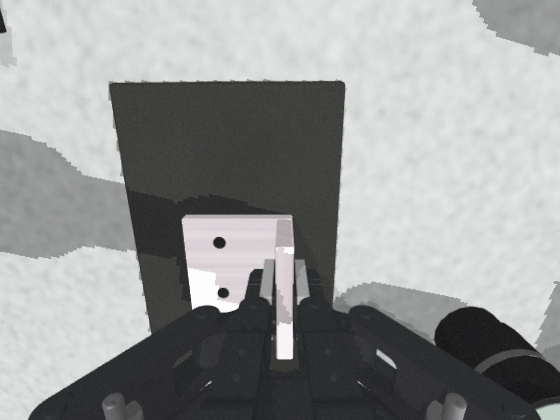

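Request:
play_rows([
  [[1, 0, 0, 0.1, 0, 0, 0], [1, 0, 0, 0.15, 0, 0, 0], [0.7, 0, 0, 0.15, 0, 0, 0], [0.3, 0, 0, 0.15, 0, 0, 0], [0.2, 0, 0, 0.15, 0, 0, 0], [0.2, 0, 0, -2, 0, 0, 0], [0.2, 0, 0, -6, 0, 0, 0], [0, 0, 0, -10, 0, 0, 5], [-0.5, 2, -2, -12.8, 0, 0, 15], [-1, 4, -4, -12.8, 0, 0, 25], [-1, 6, -6, -12.8, 0, 0, 35], [-1, 8, -8, -12.8, 0, 0, 45], [-1, 10, -10, -12.8, 0, 0, 55], [-1, 12, -12, -12.8, 0, 0, 65], [-1, 14, -14, -12.8, 0, 0, 75], [-1, 15, -16, -12.8, 0, 0, 85], [-1, 16, -17, -12.8, 0, 0, 95], [-1, 17, -18, -12.8, 0, 0, 105], [-1, 18, -19, -12.8, 0, 0, 115], [-1, 18.7, -19.8, -12.8, 0, 0, 125]],
])

```text
t: 8.55
tool_pos: [0.4314, -0.3568, 0.15]
tool_rot: [2.622, 1.726, 0.002]
contact_force: [0.2, 0.6, -0.0]
opening: 0.0854
```

Request:
play_rows([
  [[-1, 0, 0, 0, 0, 0, 10], [-1, 0, 0, 0, 0, 0, 20], [-1, 0, 0, 0, 0, 0, 30], [-1, 0, 0, 0, 0, 0, 40], [-1, 0, 0, 0, 0, 0, 50], [-1, 0, 0, 0, 0, 0, 51], [-1, 0, 0, 0, 0, 0, 51]],
])

```text
t: 9.43
tool_pos: [0.4314, -0.3568, 0.15]
tool_rot: [3.11, 0.432, 0.003]
contact_force: [0.1, -0.2, -0.7]
opening: 0.0852
```

```bash
python3 snap.py wC
```

```text
9.475 [ 0.4314 -0.3568  0.15  ] [[0.9622, 0.2723, 0.0023], [0.2723, -0.9622, -0.0014], [0.0018, 0.002, -1.0]] psi 15.8 [-0.82 -0.04  1.84  0.    1.33  0.47] 0.08524565644119565 [-0.21  0.47  0.69]
```

View pics/wC.png

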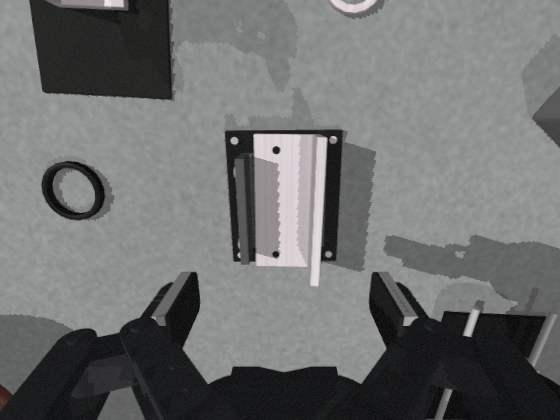

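The medium carriage has bolts at (234,141), (333,140) and (328,254). The long angle's upright strip runs from (322,140) to (315,285).

```bash
python3 - <<'E'
from h import *
r=np.load("wC.npz"); o=np.load("wC_o.npz")
b=bolts(r,[(234,141),(333,140),(328,254),(238,254)],h=5); print(b.round(4)); yaw=np.degrees(np.arctan2(*(b[1]-b[2])[::-1])); c=(b[0]+b[2])/2
print("C",c,yaw,"w yaw",np.degrees(np.arctan2(-(b[0]-b[1])[0],(b[0]-b[1])[1])),np.linalg.norm(b[0]-b[1]),np.linalg.norm(b[1]-b[2]))
crop(r,215,120,150,180,3.2,"pics/wCz.png")
s=strip(r,(319,200),.059,(309,125,335,300),205); print(s)
print(fr(c,yaw+180,s[0])*1000, tofr(o,[*s[0],.030]))
print(r["color"].min(2)[180,290:335],r["color"].min(2)[240,290:335])
E
```

```text
[[ 0.476  -0.2954]
 [ 0.5029 -0.3836]
 [ 0.3896 -0.4163]
 [ 0.363  -0.3262]]
C [ 0.43276631 -0.35587936] 16.12201733812153 w yaw 16.99890346849715 0.09219010513995551 0.11799040692522547
(array([ 0.44011194, -0.38255042]), 127.11408996582031, 6.210844039916992, 15.045398712158203)
[ 0.34937319 27.66191031] [ 0.1186116   2.69031859 12.00185737]
[209 205 205 210 210 211 213 212 198 180 179 179 178 180 182 181 183 182
 183 182 170 154 144 143 143 178 208 210 210 214 212 211 210 206 167  84
  37  22  27  27  22  23  21  21  22] [205 206 206 207 208 210 197 183 180 177 176 174 176 175 176 178 178 178
 165 143 145 141 176 210 211 213 218 219 216 211 203 152  63  52  34  26
  27  31  24  29  22  28  23  32  21]
```

View pics/wCz.png

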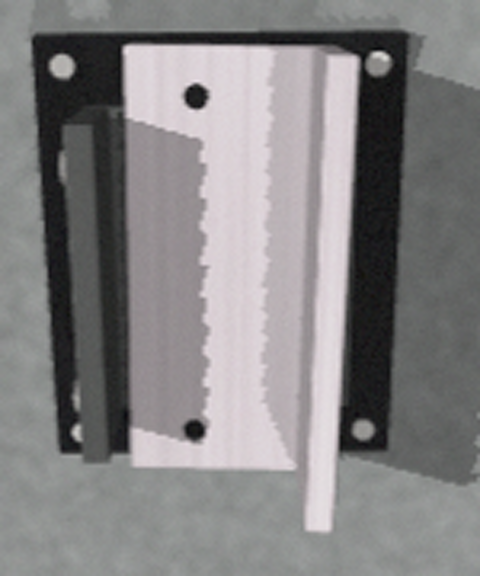

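Request:
play_rows([
  [[0.2, 0.1, 1.3, 2, 0, 0, 0.8], [0.2, 0.1, 2.7, 4, 0, 0, 0.8], [0.2, 0.1, 2.7, 6, 0, 0, 0.8], [0.2, 0.1, 2.7, 8, 0, 0, 0.8], [0.2, 0.1, 2.7, 10, 0, 0, 0.8], [0.2, 0.1, 2.7, 11.5, 0, 0, 0.8], [0.2, 0.1, 2.7, 12, 0, 0, 0.8], [0.2, 0.1, 2.7, 12, 0, 0, 0.8], [0.6, 0.1, 2.7, 12, 0, 0, 0.8], [1, 0.1, 2.7, 12, 0, 0, 0.8], [1, 0.1, 2.7, 12, 0, 0, 0.8], [1, 0.1, 2.7, 12, 0, 0, 0.8], [1, 0.1, 2.7, 12, 0, 0, 0.8], [1, 0.1, 2.7, 12, 0, 0, 0.8]],
], newtons=60)

```text
t: 11.22
tool_pos: [0.4406, -0.3835, 0.0311]
tool_rot: [3.111, 0.41, 0.005]
contact_force: [0.8, -2.1, 5.8]
opening: 0.0069
```

```bash
python3 snap.py g2; python3 - <<'E'
from h import *
c=np.array([.60995,.1562]);a=np.radians(13.3)
t=c+.031*np.array([-np.sin(a),np.cos(a)]); print(t)
o=np.load("g2_o.npz"); print(tofr(o,[*t,o["tool_pos"][2]]))
E
```

```text
11.275 [ 0.4406 -0.3835  0.0312] [[0.9659, 0.2589, 0.0036], [0.2589, -0.9659, -0.0031], [0.0027, 0.0039, -1.0]] psi 15.0 [-0.84  0.16  1.85  0.    1.12  0.46] 0.006450826514032441 [-0.05 -0.97  5.3 ]
[0.60281846 0.18636855]
[ 30.42113178 -50.84407786  -0.11535158]
```

View pics/g2.png

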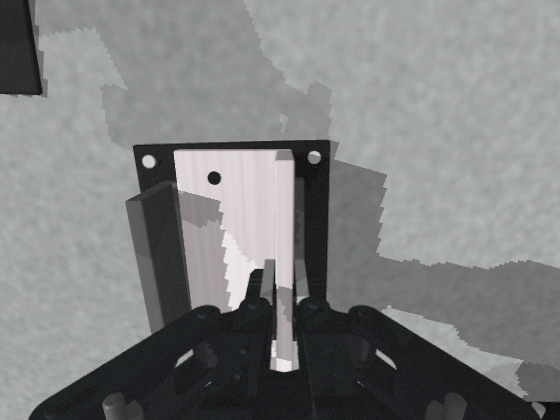

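```bash
python3 - <<'E'
from h import *
for n,L in (("g1",.030),("g2",.065)):
    r=np.load(n+".npz"); o=np.load(n+"_o.npz"); M=R.from_rotvec(o["tool_rot"]).as_matrix()
    top=.0312-.059
    for dz in (top,): print(n,proj(r,(M@np.array([[L,-.004,dz],[L,.004,dz],[0.03,0,dz],[L,-.004,dz+.045]]).T).T+o["tool_pos"]).round(1))
    g=r["color"].min(2); print(g[140:170,285] if n=="g2" else g[235:258,285], g[180,265:305])
r=np.load("g2.npz");crop(r,120,130,220,150,3.5,"pics/g2z.png")
E
```

```text
g1 [[273.3 247. ]
 [292.5 247. ]
 [282.9 247. ]
 [276.  213.6]]
[143 142 147 147 146 143 143 140 140 142 142 154 213 231 237 215 221 239
 236 176 179 176 176] [113 111 109 106 106 106 107 111 111 107 112 109 112 112 111 110 110 112
 109 113 111 108 109 110 111 107 106  87  37  36  37  38  42  38  42  42
  41  43  43  46]
g2 [[274.9 158.4]
 [296.  158.4]
 [285.3 243.7]
 [277.4 147. ]]
[ 82  28  34  33  37  34  30  29  39 129 146 124 125 129 126 126 125 127
 131 129 178 200 205 207 206 205 206 206 203 204] [205 205 209 211 210 211 211 211 205 207 217 209 206 209 204 207 208 208
 207 206 207 204 205 201 200 199 198 187 146  98  61  57  57  55  56  54
  54  58  49  31]
```

View pics/g2z.png

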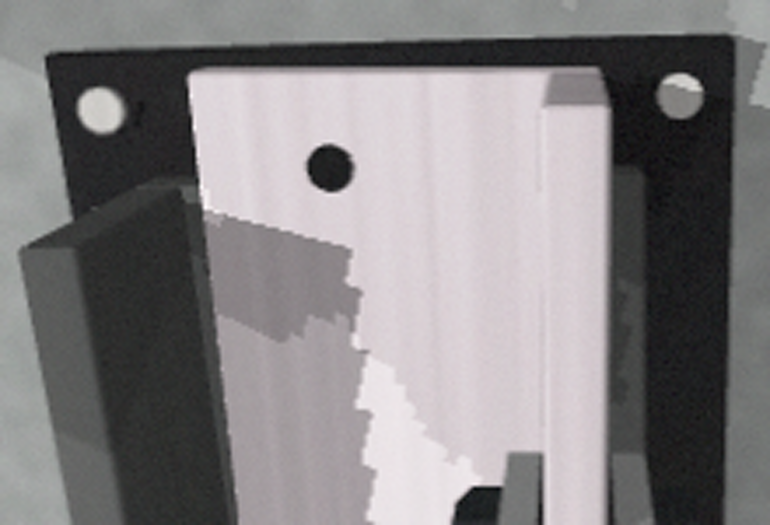

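```bash
python3 - <<'E'
from h import *
r=np.load("g1.npz"); b=bolts(r,[(132,128),(303,124)],h=10); print(b)
print(bolts(np.load("wB.npz"),[(234,128),(334,129)]))
d=b[1]-b[0]; print(np.linalg.norm(d),np.degrees(np.arctan2(-d[0],d[1])))
yaw=13.3;a=np.radians(yaw); m=b.mean(0); print("centre",m+.076*np.array([np.cos(a),np.sin(a)]))
r=np.load("g2.npz"); b=bolts(r,[(149,161),(314,157)],h=10); print(b); d=b[0]-b[1];print(np.linalg.norm(d),np.degrees(np.arctan2(-d[0],d[1])))
E
```

```text
[[0.54559725 0.09396436]
 [0.52461509 0.18320383]]
[[0.5455266  0.09376412]
 [0.52463663 0.18312237]]
0.0916729678720657 13.231172355824508
centre [0.60906776 0.15606788]
[[ 0.47602501 -0.29551859]
 [ 0.50333601 -0.38360851]]
0.09222648937340519 17.22529257543302
```

Request:
play_rows([
  [[1, 0, 0, -3, 0, 0, 0], [1, 0, 0, -7, 0, 0, 0], [1, 0, 0, -11, 0, 0, 0], [1, 1.8, -3, -12, 0, 0, -10], [1, 3.6, -6, -12, 0, 0, -20], [1, 5.4, -9, -12, 0, 0, -30], [1, 7.2, -12, -12, 0, 0, -40], [1, 9, -15, -12, 0, 0, -50], [1, 10.8, -18, -12, 0, 0, -60], [1, 12.6, -21, -12, 0, 0, -70], [1, 14.4, -24, -12, 0, 0, -80], [1, 16.2, -27, -12, 0, 0, -90], [1, 18, -30, -12, 0, 0, -100], [1, 19.8, -33, -12, 0, 0, -110], [1, 21.6, -36, -12, 0, 0, -120], [1, 23.4, -39, -12, 0, 0, -130], [1, 25.2, -42, -12, 0, 0, -140], [1, 27, -45, -12, 0, 0, -150], [1, 28.8, -48, -12, 0, 0, -160], [1, 30.3, -50.8, -12, 0, 0, -170]],
])

```text
t: 13.78
tool_pos: [0.6001, 0.187, 0.1477]
tool_rot: [0.147, -3.138, 0.006]
contact_force: [-0.1, 0.3, -3.4]
opening: 0.007
```

Request:
play_rows([
  [[1, 0, 0, 2, 0, 0, -8.3], [1, 0, 0, 4, 0, 0, -8.3], [1, 0, 0, 5, 0, 0, -8.3], [1, 0, 0, 5, 0, 0, -8.3], [1, 0, 0, 5, 0, 0, -8.3]],
])

```text
t: 14.4
tool_pos: [0.6006, 0.1866, 0.0985]
tool_rot: [-0.372, 3.119, -0.006]
contact_force: [-0.0, 0.3, -2.1]
opening: 0.0073
```

```bash
python3 snap.py h2
```

```text
14.45 [0.6008 0.1867 0.0988] [[-0.972, -0.2351, 0.0016], [-0.2351, 0.972, -0.0033], [-0.0008, -0.0036, -1.0]] psi -166.4 [ 0.18  0.17  1.71 -0.    1.26 -1.62] 0.007065649234973242 [ 0.26 -0.35 -2.36]
```

View pics/h2.png

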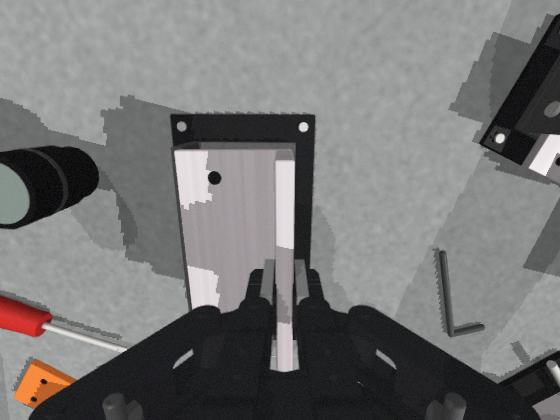

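```bash
python3 - <<'E'
from h import *
r=np.load("h2.npz");o=np.load("h2_o.npz"); b=bolts(r,[(181,126),(304,127)],h=7); print(b)
print(tofr(o,[.6018,.1862,.0312]))
E
```

```text
[[0.54555425 0.09388448]
 [0.52462495 0.18319126]]
[-0.07772568 -0.0484288   6.76381383]
```

Request:
play_rows([
  [[1, -0.1, -0.05, 1.5, 0, 0, 0.3], [1, -0.1, -0.05, 3, 0, 0, 0.3], [1, -0.1, -0.05, 4.5, 0, 0, 0.3], [1, -0.1, -0.05, 5.7, 0, 0, 0.3], [1, -0.1, -0.05, 6.4, 0, 0, 0.3], [1, -0.1, -0.05, 6.6, 0, 0, 0.3], [1, -0.1, -0.05, 6.7, 0, 0, 0.3], [1, -0.1, -0.05, 6.7, 0, 0, 0.3]],
])

```text
t: 15.45
tool_pos: [0.6024, 0.1864, 0.0324]
tool_rot: [-0.363, 3.118, -0.005]
contact_force: [0.1, 0.3, -1.8]
opening: 0.007
```

```bash
python3 snap.py d2
```

```text
15.5 [0.6025 0.1863 0.0324] [[-0.9732, -0.23, 0.0026], [-0.23, 0.9732, -0.003], [-0.0018, -0.0036, -1.0]] psi -166.7 [ 0.18  0.26  1.74 -0.    1.14 -1.62] 0.006938117442716954 [ 1.07 -0.67 -2.6 ]
```

View pics/d2.png

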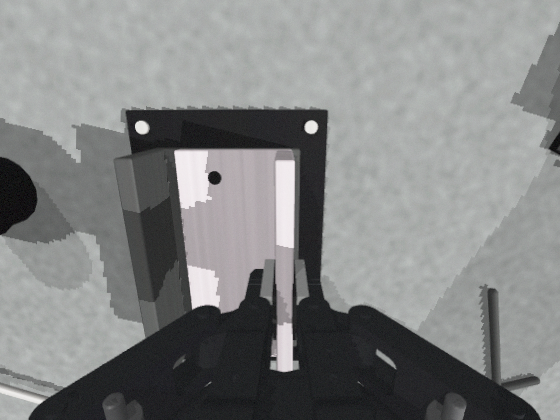

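```bash
python3 - <<'E'
from h import *
crop(np.load("d2.npz"),100,100,240,150,3.3,"pics/d2z.png")
E
```

View pics/d2z.png

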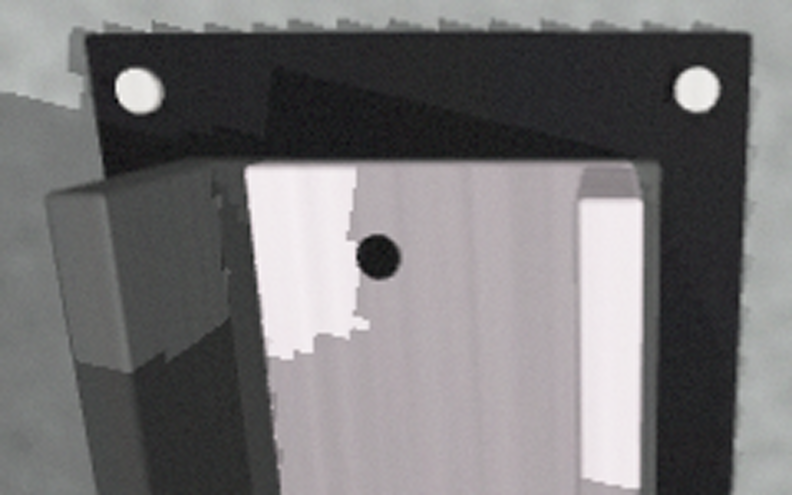

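```bash
cat > loc.py <<'E'
from h import *
def loc(n,c,yaw,pts,ox,oy,s):
    r=np.load(n+".npz")
    for k,(u,v,z) in pts.items():
        p=on_z(r,((u+.5)/s-.5+ox,(v+.5)/s-.5+oy),z)[0,:2]; print(k,p.round(4),(fr(c,yaw,p)*1000).round(1))
E
python3 - <<'E'
from loc import *
loc("d2",np.array([.6095,.1561]),13.3,dict(btopL=(47,197,.051),btopR=(105,193,.051),bflatR=(660,163,.014),lfree=(246,166,.0232),lupL=(580,199,.0602),lupR=(643,199,.0602),pl=(88,35,.006),pr=(750,33,.006)),100,100,3.3)
E
```

```text
btopL [0.5551 0.1036] [-65.1 -38.6]
btopR [0.5529 0.1107] [-65.5 -31.2]
bflatR [0.5369 0.1798] [-65.2  39.7]
lfree [0.5508 0.1184] [-65.9 -23.2]
lupL [0.5389 0.1686] [-65.9  28.4]
lupR [0.5372 0.1756] [-65.9  35.6]
pl [0.5388 0.0847] [-85.2 -53.2]
pr [0.5142 0.1894] [-85.1  54.3]
```

Request:
play_rows([
  [[1, -0.05, -0.1, 0, 0, 0, 0], [1, -0.05, -0.1, 0.1, 0, 0, 0], [1, -0.05, -0.1, 0.15, 0, 0, 0], [1, -0.05, -0.1, 0.15, 0, 0, 0]],
])

```text
t: 16.0
tool_pos: [0.6034, 0.1855, 0.0313]
tool_rot: [-0.363, 3.118, -0.005]
contact_force: [0.2, -0.2, -0.1]
opening: 0.0068
```

Request:
play_rows([
  [[0.7, 0, 0, 0, 0, 0, 0], [0.3, 0, 0, 0, 0, 0, 0], [0.2, 0, 0, 0, 0, 0, 0], [0.2, 0, 0, -2, 0, 0, 0], [0.2, 0, 0, -6, 0, 0, 0], [-1, 0, 0, -10, 0, 0, 0], [-1, 0, -1, -12, 0, 0, 0], [-1, 0, -3, -12, 0, 0, 0], [-1, 0, -3, -12, 0, 0, 0]],
])

```text
t: 17.12
tool_pos: [0.6094, 0.1546, 0.1496]
tool_rot: [0.36, -3.121, 0.006]
contact_force: [0.9, 0.3, -0.3]
opening: 0.0855
```

```bash
python3 snap.py v2; python3 - <<'E'
from h import *
crop(np.load("v2.npz"),205,105,160,185,3.2,"pics/v2z.png")
o=np.load("v2_o.npz"); print(tofr(o,[.463,.383,.15]))
E
```

```text
17.175 [0.6089 0.1553 0.1491] [[-0.9736, -0.2281, -0.0008], [-0.2281, 0.9736, -0.0035], [0.0016, -0.0032, -1.0]] psi -166.81 [ 0.13  0.12  1.68 -0.    1.34 -1.67] 0.08530515037175476 [ 0.06 -0.5   0.44]
[ 9.01353587 25.49633908 -0.15991489]
```

View pics/v2z.png

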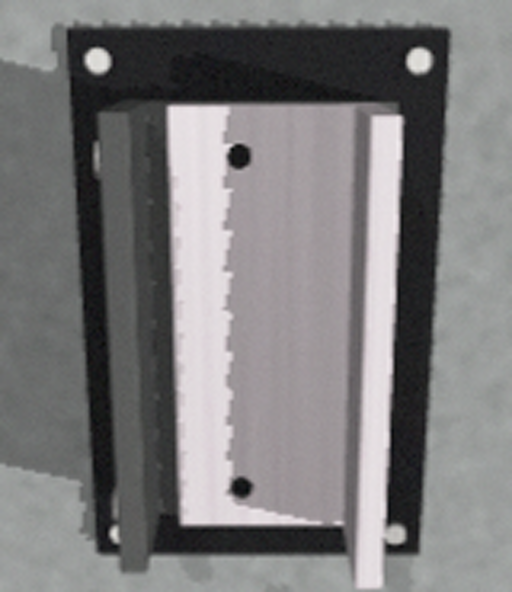

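```bash
python3 - <<'E'
from loc import *
c=np.array([.6095,.1561])
r=np.load("v2.npz"); s=strip(r,(324,210),.059,(310,130,345,295)); print(s,fr(c,13.3,s[0])*1000)
loc("v2",c,13.3,dict(btopTL=(100,112,.051),btopTR=(128,112,.051),btopBL=(121,572,.051),btopBR=(147,570,.051),free_t=(168,106,.022),free_b=(181,526,.022),ltR=(404,115,.059),lbR=(382,587,.059)),205,105,3.2)
E
```

```text
(array([0.60176111, 0.18601968]), 128.0064239501953, 7.435089588165283, 13.397303581237793) [-0.6483104  30.89753417]
btopTL [0.555  0.1033] [-65.2 -38.8]
btopTR [0.5534 0.11  ] [-65.2 -31.9]
btopBL [0.68   0.1321] [ 63.1 -39.6]
btopBR [0.6777 0.1393] [ 62.5 -32.1]
free_t [0.5522 0.1172] [-64.8 -24.7]
free_b [0.6774 0.1469] [ 64.  -24.5]
ltR [0.5384 0.1748] [-64.9  34.5]
lbR [0.663 0.204] [63.1 34.3]
```

The long angle sits with a gap of about 7 mm, ends level within 0.5 mm and yaw parallel. Next I hover over A for the medium angle.

Request:
play_rows([
  [[-1, 1.5, 4.5, 0, 0, 0, 5], [-1, 3.2, 9, 0, 0, 0, 10], [-1, 4.8, 13.5, 0, 0, 0, 15], [-1, 6.4, 18, 0, 0, 0, 20], [-1, 8, 22.5, 0, 0, 0, 23], [-1, 9, 25.5, 0, 0, 0, 23], [-1, 9, 25.5, 0, 0, 0, 23], [-1, 9, 25.5, 0, 0, 0, 23]],
])

```text
t: 18.18
tool_pos: [0.4627, 0.3823, 0.1469]
tool_rot: [-0.268, -3.128, 0.008]
contact_force: [0.4, -0.3, 1.0]
opening: 0.0855
```

```bash
python3 snap.py wA; python3 - <<'E'
from h import *
crop(np.load("wA.npz"),205,105,160,185,3.2,"pics/wAz.png")
E
```

```text
18.225 [0.4631 0.3821 0.1473] [[-0.9852, 0.1712, -0.0023], [0.1712, 0.9852, -0.0046], [0.0015, -0.005, -1.0]] psi 170.14 [ 0.57  0.06  1.75 -0.    1.34 -0.83] 0.08524462246415376 [-0.03  0.57 -0.14]
```

View pics/wA.png

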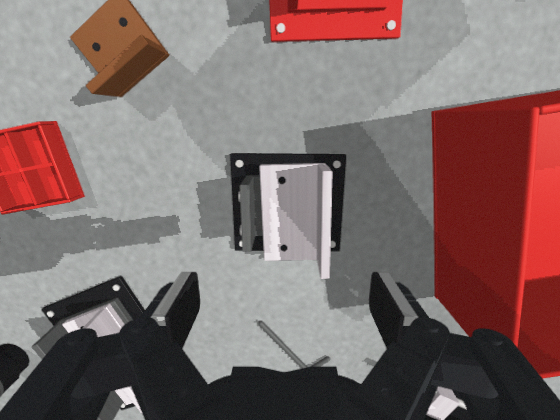

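View pics/wAz.png

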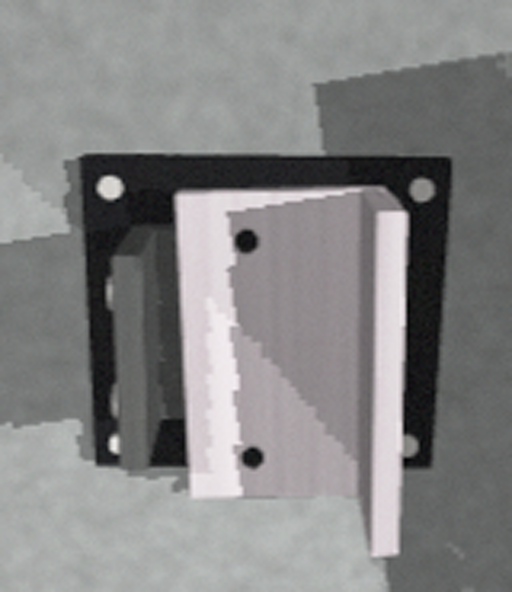

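```bash
python3 - <<'E'
from loc import *
r=np.load("wA.npz");o=np.load("wA_o.npz"); b=bolts(r,[(239,163),(336,164)],h=5); print(b.round(4),np.linalg.norm(b[1]-b[0]))
d=b[1]-b[0]; yaw=np.degrees(np.arctan2(-d[0],d[1])); print("wyaw",yaw)
a=np.radians(yaw); c=b.mean(0)+.041*np.array([np.cos(a),np.sin(a)]); print("c",c)
s=strip(r,(325,210),.059,(310,150,345,285)); print(s,fr(c,yaw,s[0])*1000,tofr(o,[*s[0],.030]))
loc("wA",c,yaw,dict(b0=(110,188,.007),b1=(423,190,.007),b2=(407,446,.007),btopTL=(112,256,.051),btopTR=(142,256,.051),btopBL=(120,470,.051),btopBR=(148,468,.051),p0=(81,157,.006),p1=(451,158,.006),p2=(432,466,.006),p3=(97,465,.006),free_t=(175,194,.022),free_b=(191,497,.022)),205,105,3.2)
E
```

```text
[[0.4154 0.3469]
 [0.4317 0.4372]] 0.09176438020623698
wyaw -10.240769480836535
c [0.46387425 0.3847702 ]
(array([0.47317667, 0.41538757]), 93.87532806396484, 7.143953800201416, -8.659873962402344) [ 3.7109131  31.78344884] [-0.44105198  3.50656659 11.70995245]
b0 [0.4156 0.3469] [-40.7 -45.8]
b1 [0.4318 0.4375] [-40.9  46.2]
b2 [0.5123 0.4229] [40.9 46.2]
btopTL [0.4274 0.3515] [-30.  -39.2]
btopTR [0.4287 0.3591] [-30.  -31.6]
btopBL [0.4859 0.3408] [ 29.5 -39.3]
btopBR [0.4866 0.3485] [ 28.9 -31.6]
p0 [0.4054 0.3403] [-49.6 -54.1]
p1 [0.4241 0.4469] [-50.2  54. ]
p2 [0.5211 0.4302] [48.3 54.9]
p3 [0.5025 0.3232] [ 49.  -53.8]
free_t [0.4186 0.3671] [-41.4 -25.4]
free_b [0.5112 0.3537] [ 52.1 -22.2]
```

Request:
play_rows([
  [[0.2, -0.4, 1.8, 2, -0.3, 0, -1.2], [0.2, -0.4, 3.5, 4, -0.3, 0, -1.2], [0.2, -0.4, 3.5, 6, -0.3, 0, -1.2], [0.2, -0.4, 3.5, 8, -0.3, 0, -1.2], [0.2, -0.4, 3.5, 10, -0.3, 0, -1.2], [0.2, -0.4, 3.5, 11.3, -0.3, 0, -1.2], [0.2, -0.4, 3.5, 11.7, -0.3, 0, -1.2], [0.2, -0.4, 3.5, 11.7, -0.3, 0, -1.2], [0.6, -0.4, 3.5, 11.7, -0.3, 0, -1.2], [1, -0.4, 3.5, 11.7, -0.3, 0, -1.2], [1, -0.4, 3.5, 11.7, -0.3, 0, -1.2], [1, -0.4, 3.5, 11.7, -0.3, 0, -1.2], [1, -0.4, 3.5, 11.7, -0.3, 0, -1.2], [1, -0.4, 3.5, 11.7, -0.3, 0, -1.2]],
], newtons=60)

```text
t: 19.98
tool_pos: [0.4734, 0.4157, 0.0312]
tool_rot: [-0.237, -3.132, -0.002]
contact_force: [0.0, -1.2, 6.1]
opening: 0.0069
```

```bash
python3 snap.py g3; python3 - <<'E'
from h import *
r=np.load("g3.npz");o=np.load("g3_o.npz");M=R.from_rotvec(o["tool_rot"]).as_matrix()
dz=-(.059-o["tool_pos"][2]); print(proj(r,(M@np.array([[.0475,-.004,dz],[.0475,.004,dz]]).T).T+o["tool_pos"]).round(1))
crop(r,120,130,220,150,3.5,"pics/g3z.png")
E
```

```text
20.025 [0.4734 0.4158 0.0313] [[-0.9886, 0.1505, 0.0], [0.1505, 0.9886, 0.0013], [0.0002, 0.0013, -1.0]] psi 171.35 [ 0.6   0.26  1.74  0.    1.14 -0.82] 0.007429495682799037 [-0.38 -1.1   5.12]
[[273.6 206.9]
 [293.7 206.9]]
```

View pics/g3z.png

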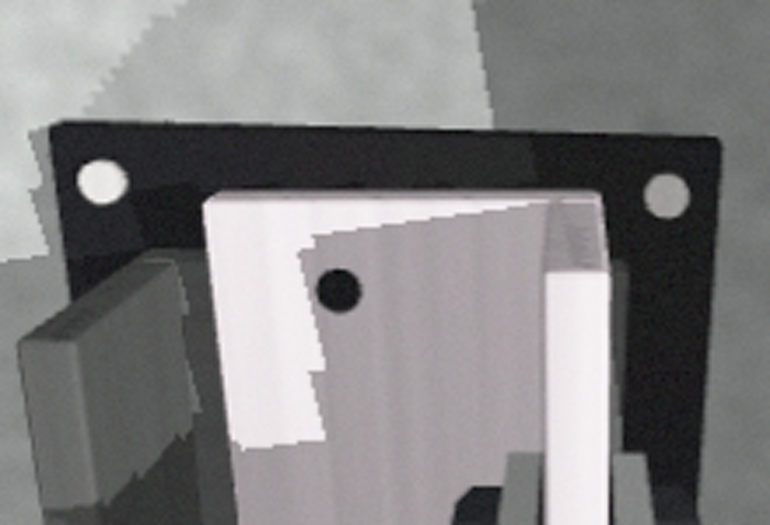

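Request:
play_rows([
  [[1, 0, 0, -3, 0, 0, 0], [1, 0, 0, -7, 0, 0, 0], [1, 0, -1, -11, 0, 0, 0], [1, -0.5, -5, -12, 0, 0, 4], [1, -1.1, -10, -12, 0, 0, 14], [1, -1.7, -15, -12, 0, 0, 24], [1, -2.2, -20, -12, 0, 0, 34], [1, -2.8, -25, -12, 0, 0, 44], [1, -3.4, -30, -12, 0, 0, 54], [1, -3.9, -35, -12, 0, 0, 64], [1, -4.5, -40, -12, 0, 0, 74], [1, -5.1, -45, -12, 0, 0, 84], [1, -5.6, -50, -12, 0, 0, 94], [1, -6.2, -55, -12, 0, 0, 104], [1, -6.7, -60, -12, 0, 0, 114], [1, -7.3, -65, -12, 0, 0, 124], [1, -7.9, -70, -12, 0, 0, 134], [1, -8.4, -75, -12, 0, 0, 144], [1, -8.9, -79, -12, 0, 0, 154], [1, -9, -79.7, -12, 0, 0, 154.7]],
])

```text
t: 22.52
tool_pos: [0.4416, -0.3875, 0.1489]
tool_rot: [-3.107, -0.45, 0.001]
contact_force: [-0.3, -0.0, -2.6]
opening: 0.0071
```

Request:
play_rows([
  [[1, 0, 0, 2, 0, 0, 0], [1, 0, 0, 4, 0, 0, 0], [1, 0, 0, 5, 0, 0, 0], [1, 0, 0, 5, 0, 0, 0]],
])

```text
t: 23.02
tool_pos: [0.441, -0.3858, 0.0969]
tool_rot: [-3.103, -0.451, 0.004]
contact_force: [-0.3, 0.4, -1.8]
opening: 0.007
```

```bash
python3 snap.py h3;  python3 - <<'E'
from h import *
o=np.load("h3_o.npz"); print(tofr(o,[.4420,-.3855,.0313]))
crop(np.load("h3.npz"),120,110,240,180,3.2,"pics/h3z.png")
E
```

```text
23.075 [ 0.4415 -0.3866  0.0983] [[0.9587, 0.2844, -0.0018], [0.2844, -0.9587, 0.0034], [-0.0007, -0.0037, -1.0]] psi 16.52 [-0.85  0.08  1.81  0.    1.25  0.44] 0.007231969218120061 [ 0.48 -0.13 -2.49]
[ 0.08121586 -0.06555113  6.69947108]
```

View pics/h3.png

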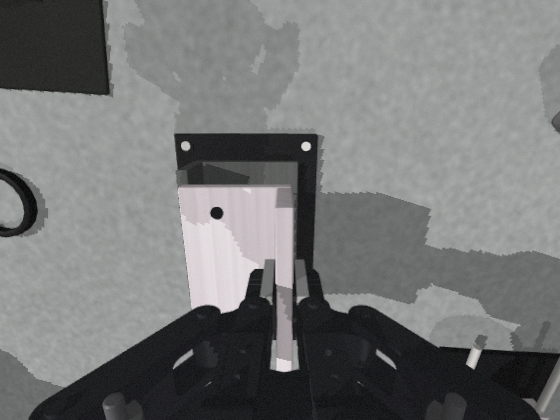

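Request:
play_rows([
  [[1, 0.1, -0.05, 1.5, -0.2, 0, 0], [1, 0.1, -0.05, 3, -0.2, 0, 0], [1, 0.1, -0.05, 4.5, -0.2, 0, 0], [1, 0.1, -0.05, 5.7, -0.2, 0, 0], [1, 0.1, -0.05, 6.4, -0.2, 0, 0], [1, 0.1, -0.05, 6.55, -0.2, 0, 0], [1, 0.1, -0.05, 6.6, -0.2, 0, 0], [1, 0.1, -0.05, 6.6, -0.2, 0, 0]],
])

```text
t: 24.08
tool_pos: [0.4426, -0.386, 0.0329]
tool_rot: [3.108, 0.451, -0.0]
contact_force: [0.2, -0.1, -3.3]
opening: 0.0072
```

```bash
python3 snap.py d3; python3 - <<'E'
from h import *
b=bolts(np.load("h3.npz"),[(185,146),(306,146)],h=7); print(b); b2=b[0]-b[1]; print(np.degrees(np.arctan2(-b2[0],b2[1])))
crop(np.load("d3.npz"),100,110,240,160,3.3,"pics/d3z.png")
E
```

```text
24.125 [ 0.4426 -0.3859  0.0329] [[0.9587, 0.2845, -0.0], [0.2845, -0.9587, -0.0008], [-0.0003, 0.0008, -1.0]] psi 16.53 [-0.84  0.17  1.84 -0.    1.13  0.44] 0.006914190967086926 [ 0.36 -0.85 -2.33]
[[ 0.47599237 -0.29544055]
 [ 0.50170828 -0.38366681]]
16.250181344064828
```

View pics/d3z.png

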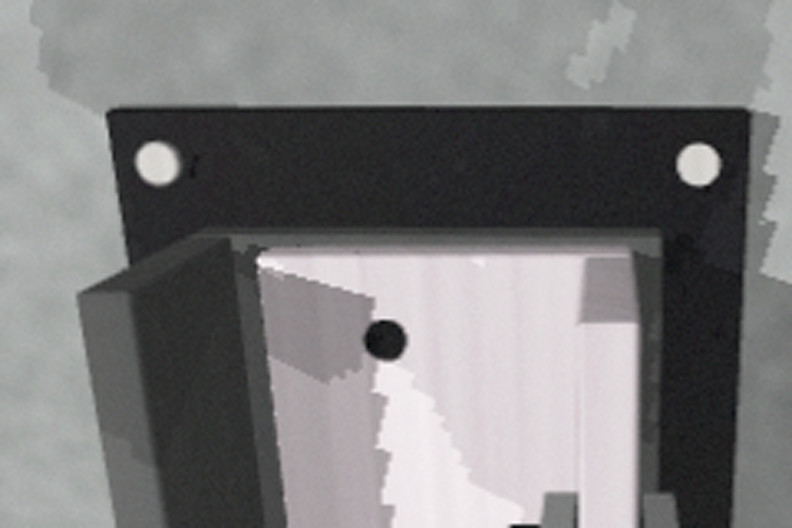

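```bash
python3 - <<'E'
from loc import *
loc("d3",np.array([.4328,-.3559]),196.4,dict(b0=(157,163,.007),b1=(698,164,.007),btopL=(79,295,.051),btopR=(132,293,.051),bflatR=(661,233,.014),bflatin=(230,236,.014),lfree=(258,253,.0236),lupL=(582,323,.0606),lupR=(639,323,.0606),pl=(108,109,.006),pr=(749,107,.006)),100,110,3.3)
E
```

```text
b0 [ 0.476  -0.2956] [-58.5 -45.7]
b1 [ 0.5018 -0.3836] [-58.3  46. ]
btopL [ 0.4674 -0.3058] [-47.3 -38.3]
btopR [ 0.4696 -0.3125] [-47.6 -31.2]
bflatR [ 0.49   -0.3804] [-47.9  39.6]
bflatin [ 0.4693 -0.3119] [-47.4 -31.9]
lfree [ 0.4708 -0.3197] [-46.7 -24. ]
lupL [ 0.4852 -0.3694] [-46.5  27.7]
lupR [ 0.4872 -0.376 ] [-46.5  34.6]
pl [ 0.4825 -0.2858] [-67.4 -53.2]
pr [ 0.5131 -0.3889] [-67.7  54.4]
```

Request:
play_rows([
  [[1, 0.1, -0.05, 0, 0, 0, 0], [1, 0.1, -0.05, 0.1, 0, 0, 0], [1, 0.1, -0.05, 0.17, 0, 0, 0], [1, 0.1, -0.05, 0.17, 0, 0, 0]],
])

```text
t: 24.62
tool_pos: [0.4434, -0.3852, 0.0313]
tool_rot: [3.108, 0.451, -0.0]
contact_force: [0.4, 0.8, -2.6]
opening: 0.0068
```

Request:
play_rows([
  [[1, 0, 0, 0.06, 0, 0, 0], [1, 0, 0, 0.06, 0, 0, 0], [1, 0, 0, 0.06, 0, 0, 0]],
])

```text
t: 25.0
tool_pos: [0.4434, -0.3853, 0.0313]
tool_rot: [3.108, 0.451, -0.0]
contact_force: [-2.6, 2.6, 4.6]
opening: 0.007
```

Request:
play_rows([
  [[0.7, 0, 0, 0, 0, 0, 0], [0.3, 0, 0, 0, 0, 0, 0], [0.2, 0, 0, 0, 0, 0, 0], [0.2, 0, 0, -2, 0, 0, 0], [0.2, 0, 0, -6, 0, 0, 0], [-1, 0, 0, -10, 0, 0, 0], [-1, 0, -1, -12, 0, 0, 0], [-1, 0, -3, -12, 0, 0, 0], [-1, 0, -3, -12, 0, 0, 0]],
])

```text
t: 26.12
tool_pos: [0.4352, -0.3561, 0.1529]
tool_rot: [3.106, 0.453, 0.002]
contact_force: [0.5, 0.1, -0.3]
opening: 0.0855
```

```bash
python3 snap.py v3; python3 - <<'E'
from h import *
crop(np.load("v3.npz"),205,105,160,185,3.2,"pics/v3z.png")
o=np.load("v3_o.npz"); print(tofr(o,[.5736,-.1239,.15]))
E
```

```text
26.175 [ 0.4351 -0.3566  0.1524] [[0.9585, 0.2849, 0.001], [0.2849, -0.9585, -0.0022], [0.0003, 0.0024, -1.0]] psi 16.55 [-0.82 -0.04  1.84 -0.    1.34  0.46] 0.08508257468134915 [-0.39 -0.35  1.03]
[ 19.90078729 -18.35728269   0.19888572]
```

View pics/v3z.png

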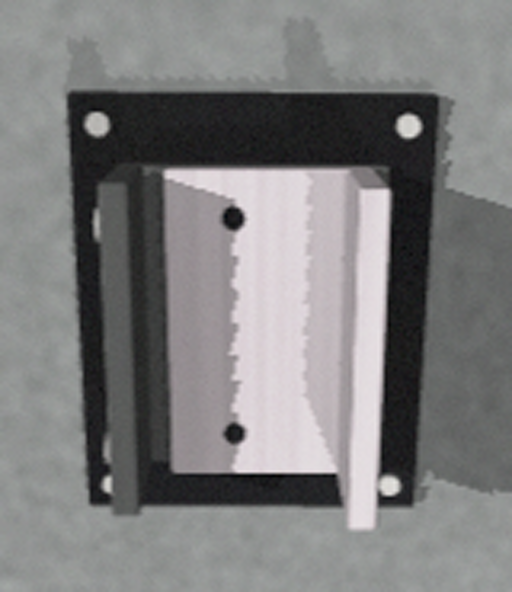

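```bash
python3 - <<'E'
from loc import *
loc("v3",np.array([.4328,-.3559]),196.4,dict(btopTL=(98,183,.051),btopTR=(128,183,.051),btopBL=(114,515,.051),btopBR=(140,514,.051),free_t=(162,170,.022),free_b=(172,473,.022),ltL=(361,189,.059),ltR=(391,188,.059),lbL=(347,529,.059),lbR=(375,528,.059)),205,105,3.2)
E
```

```text
btopTL [ 0.4672 -0.3049] [-47.4 -39.2]
btopTR [ 0.4694 -0.3122] [-47.4 -31.6]
btopBL [ 0.3771 -0.3315] [ 46.5 -39.2]
btopBR [ 0.3795 -0.3385] [ 46.2 -31.8]
free_t [ 0.4706 -0.3181] [-47.  -25.5]
free_b [ 0.3806 -0.3452] [ 47.1 -25. ]
ltL [ 0.4856 -0.3682] [-47.2  26.7]
ltR [ 0.488  -0.3752] [-47.5  34.1]
lbL [ 0.3956 -0.3944] [46.5 26.4]
lbR [ 0.3981 -0.4017] [46.2 34.1]
```

The medium angle has a gap of about 6.4 mm with ends level. Next I return to the mat for the short angle.

Request:
play_rows([
  [[-1, 1, -1, 0, 0, 0, -10], [-1, 2.2, -2, 0, 0, 0, -20], [-1, 3.4, -3, 0, 0, 0, -30], [-1, 4.6, -4.1, 0, 0, 0, -40], [-1, 5.8, -5.2, 0, 0, 0, -50], [-1, 7, -6.3, 0, 0, 0, -60], [-1, 8.2, -7.4, 0, 0, 0, -70], [-1, 9.4, -8.5, 0, 0, 0, -80], [-1, 10.6, -9.6, 0, 0, 0, -90], [-1, 11.8, -10.7, 0, 0, 0, -100], [-1, 13, -11.8, 0, 0, 0, -110], [-1, 14.2, -12.9, 0, 0, 0, -120], [-1, 15.4, -14, 0, 0, 0, -130], [-1, 16.6, -15.1, 0, 0, 0, -140], [-1, 17.8, -16.2, 0, 0, 0, -150], [-1, 19, -17.4, 0, 0, 0, -160], [-1, 19.9, -18.4, 0, 0, 0, -170], [-1, 19.9, -18.4, 0, 0, 0, -175.5], [-1, 19.9, -18.4, 0, 0, 0, -175.5], [-1, 19.9, -18.4, 0, 0, 0, -175.5]],
])

```text
t: 28.68
tool_pos: [0.5736, -0.1239, 0.1519]
tool_rot: [-0.327, 3.124, -0.004]
contact_force: [0.5, -0.4, 0.0]
opening: 0.0858
```

```bash
python3 snap.py wM; python3 - <<'E'
from h import *
o=np.load("wM_o.npz"); print(tofr(o,[.5736,-.1239,.0205]))
E
```

```text
28.725 [ 0.5735 -0.1238  0.1519] [[-0.9783, -0.2074, 0.0009], [-0.2074, 0.9783, -0.0022], [-0.0004, -0.0024, -1.0]] psi -168.03 [-0.34  0.02  1.78 -0.    1.34 -2.12] 0.0853615533337832 [-0.29 -0.27  0.78]
[-1.51350908e-03  2.13481037e-02  1.31418864e+01]
```

View pics/wM.png

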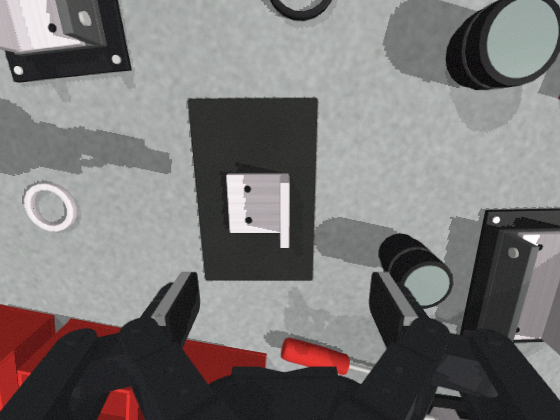

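```bash
python3 - <<'E'
from h import *
r=np.load("wM.npz");o=np.load("wM_o.npz"); s=strip(r,(285,210),.049,(275,160,300,260)); print(s,tofr(o,[*s[0],.0205]))
E
```

```text
(array([ 0.57390118, -0.12586318]), 58.734375, 11.960284233093262, 11.777233123779297) [ 9.73413206e-03 -1.76947720e-01  1.31423487e+01]
```

Request:
play_rows([
  [[0.2, 0, 0, 0, -0.1, 0, 0], [0.2, 0, 0, 3, -0.1, 0, 0], [0.2, 0, 0, 6, -0.1, 0, 0], [0.2, 0, 0, 9, -0.1, 0, 0], [0.2, 0, 0, 11.5, -0.1, 0, 0], [0.2, 0, 0, 12.8, -0.1, 0, 0], [0.2, 0, 0, 13.1, -0.1, 0, 0], [0.2, 0, 0, 13.1, -0.1, 0, 0], [0.6, 0, 0, 13.1, -0.1, 0, 0], [1, 0, 0, 13.1, -0.1, 0, 0], [1, 0, 0, 13.1, -0.1, 0, 0], [1, 0, 0, 13.1, -0.1, 0, 0], [1, 0, 0, 13.1, -0.1, 0, 0], [1, 0, 0, 13.1, -0.1, 0, 0]],
], newtons=50)

```text
t: 30.48
tool_pos: [0.5746, -0.1244, 0.0222]
tool_rot: [-0.327, 3.122, -0.002]
contact_force: [-0.9, 0.1, 5.6]
opening: 0.0069
```

```bash
python3 snap.py g4; python3 - <<'E'
from h import *
r=np.load("g4.npz");o=np.load("g4_o.npz");M=R.from_rotvec(o["tool_rot"]).as_matrix()
dz=-(.049-o["tool_pos"][2]); print(proj(r,(M@np.array([[.03,-.004,dz],[.03,.004,dz]]).T).T+o["tool_pos"]).round(1)); print(r["color"].min(2)[235:260,285])
c=np.array([.4636,.3849]);a=np.radians(-10.2); t=c+.031*np.array([-np.sin(a),np.cos(a)]); print(t,tofr(o,[*t,o["tool_pos"][2]]))
E
```

```text
30.525 [ 0.5746 -0.1244  0.0222] [[-0.9783, -0.2073, 0.0024], [-0.2073, 0.9783, -0.0011], [-0.0021, -0.0016, -1.0]] psi -168.03 [-0.34  0.18  1.85 -0.    1.11 -2.12] 0.007320036740176835 [-0.24  0.28  5.65]
[[273.4 246. ]
 [292.5 246. ]]
[171 171 171 167 169 164 170 169 170 182 238 249 252 252 251 211 209 209
 209 211 210 208 212 211 210]
[0.46908963 0.41541006] [-0.87326613 54.99472453 -0.08609056]
```

Request:
play_rows([
  [[1, 0, 0, -3, 0, 0, 0], [1, 0, 0, -8, 0, 0, 0], [1, 0, 1, -13, 0, 0, 0], [1, -0.1, 5, -13, 0, 0, 2], [1, -0.2, 10, -13, 0, 0, 4], [1, -0.3, 15, -13, 0, 0, 6], [1, -0.4, 20, -13, 0, 0, 8], [1, -0.5, 25, -13, 0, 0, 10], [1, -0.6, 30, -13, 0, 0, 12], [1, -0.7, 35, -13, 0, 0, 14], [1, -0.8, 40, -13, 0, 0, 16], [1, -0.9, 45, -13, 0, 0, 18], [1, -0.9, 50, -13, 0, 0, 20], [1, -0.9, 54, -12, 0, 0, 22.2], [1, -0.9, 55, -10, 0, 0, 22.2], [1, -0.9, 55, -7, 0, 0, 22.2], [1, -0.9, 55, -6, 0, 0, 22.2], [1, -0.9, 55, -6, 0, 0, 22.2]],
])

```text
t: 32.78
tool_pos: [0.4686, 0.4143, 0.0798]
tool_rot: [0.281, 3.129, -0.005]
contact_force: [-0.0, -0.6, -0.6]
opening: 0.0071
```

```bash
python3 snap.py h4;  python3 - <<'E'
from h import *
o=np.load("h4_o.npz"); print(tofr(o,[.4696,.4153,.0322]))
E
```

```text
32.825 [0.4694 0.415  0.0813] [[-0.984, 0.1784, 0.0021], [0.1784, 0.984, -0.0015], [-0.0024, -0.0011, -1.0]] psi 169.73 [ 0.61  0.19  1.73 -0.    1.23 -0.78] 0.007340493606131803 [ 0.81  0.42 -1.26]
[3.66082785e-04 4.17273676e-02 4.90591277e+00]
```

View pics/h4.png

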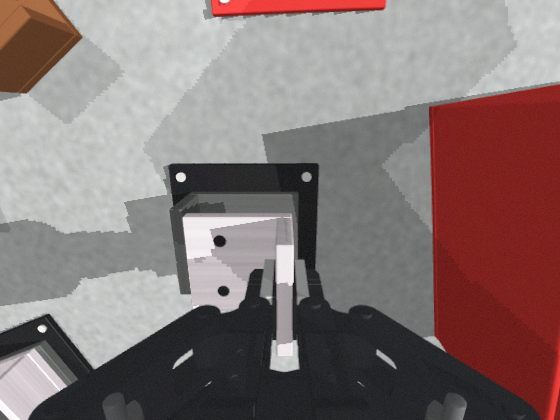

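Request:
play_rows([
  [[1, 0, 0.05, 1.5, 0, 0, 0], [1, 0, 0.05, 3, 0, 0, 0], [1, 0, 0.05, 4, 0, 0, 0], [1, 0, 0.05, 4.6, 0, 0, 0], [1, 0, 0.05, 4.75, 0, 0, 0], [1, 0, 0.05, 4.75, 0, 0, 0]],
])

```text
t: 33.58
tool_pos: [0.4698, 0.4156, 0.034]
tool_rot: [0.281, 3.126, -0.001]
contact_force: [0.9, 1.1, -1.2]
opening: 0.0072
```

```bash
python3 snap.py d4; python3 - <<'E'
from h import *
crop(np.load("d4.npz"),100,140,240,160,3.3,"pics/d4z.png")
E
```

```text
33.625 [0.4699 0.4156 0.0343] [[-0.984, 0.1784, 0.0028], [0.1784, 0.984, -0.001], [-0.003, -0.0005, -1.0]] psi 169.73 [ 0.61  0.25  1.74 -0.    1.15 -0.78] 0.007009759216750931 [ 0.04  0.5  -0.57]
```

View pics/d4z.png

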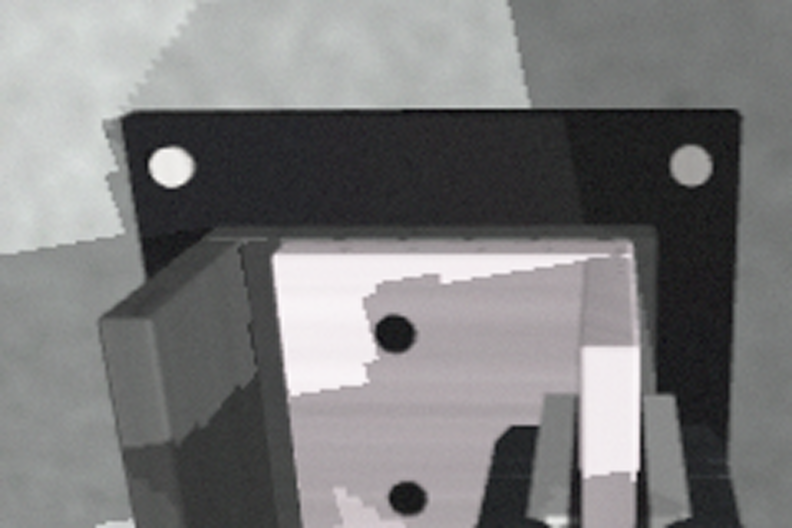

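```bash
python3 - <<'E'
from loc import *
loc("d4",np.array([.4636,.3849]),-10.2,dict(b0=(171,166,.007),b1=(691,165,.007),btopL=(100,321,.051),btopR=(151,319,.051),bflatR=(657,230,.014),bin=(246,242,.014),lfree=(274,253,.0241),lupL=(583,346,.0611),lupR=(640,345,.0611),pl=(123,115,.006),pr=(741,113,.006)),100,140,3.3)
E
```

```text
b0 [0.4153 0.3472] [-40.8 -45.6]
b1 [0.4316 0.4373] [-40.8  45.9]
btopL [0.4277 0.3523] [-29.6 -38.4]
btopR [0.4286 0.3594] [-29.9 -31.3]
bflatR [0.4401 0.4295] [-31.1  39.8]
bin [0.4295 0.3593] [-29.  -31.2]
lfree [0.4296 0.3677] [-30.4 -22.9]
lupL [0.4387 0.4181] [-30.4  28.2]
lupR [0.4399 0.4252] [-30.5  35.4]
pl [0.4052 0.3413] [-49.8 -53.3]
pr [0.4242 0.4473] [-49.8  54.4]
```

Request:
play_rows([
  [[1, -0.03, -0.1, 0, 0, 0, 0], [1, -0.03, -0.1, 0.1, 0, 0, 0], [1, -0.03, -0.1, 0.2, 0, 0, 0], [1, -0.03, -0.1, 0.22, 0, 0, 0], [1, -0.03, -0.1, 0.22, 0, 0, 0]],
])

```text
t: 34.25
tool_pos: [0.4702, 0.4146, 0.0322]
tool_rot: [0.281, 3.126, -0.001]
contact_force: [-0.5, -0.6, 0.4]
opening: 0.0069
```

Request:
play_rows([
  [[1, 0, 0, 0.03, 0, 0, 0], [0.7, 0, 0, 0.03, 0, 0, 0], [0.3, 0, 0, 0, 0, 0, 0], [0.2, 0, 0, 0, 0, 0, 0], [0.2, 0, 0, -2, 0, 0, 0], [0.2, 0, 0, -6, 0, 0, 0], [-1, 0, 0, -10, 0, 0, 0], [-1, 0, -1, -12, 0, 0, 0], [-1, 0, -3, -12, 0, 0, 0], [-1, 0, -3, -12, 0, 0, 0]],
])

```text
t: 35.5
tool_pos: [0.4641, 0.384, 0.1524]
tool_rot: [0.283, 3.126, -0.001]
contact_force: [-0.6, 1.3, -0.7]
opening: 0.0851
```

```bash
python3 snap.py v4; python3 - <<'E'
from h import *
from station import ctrl
crop(np.load("v4.npz"),205,105,160,185,3.2,"pics/v4z.png")
for n in("scene","top"): cv2.imwrite(f"pics/{n}9.png",ctrl.get_image(n)["color"][:,:,::-1])
E
```

```text
35.55 [0.4641 0.3845 0.152 ] [[-0.9838, 0.1793, 0.0024], [0.1793, 0.9838, -0.0011], [-0.0025, -0.0007, -1.0]] psi 169.67 [ 0.57  0.06  1.74 -0.    1.34 -0.82] 0.08512487648256828 [ 0.77  1.08 -0.26]
```

View pics/v4z.png

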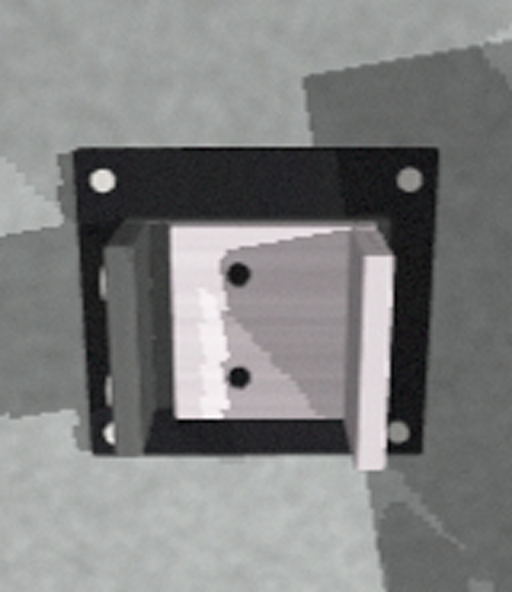

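View pics/scene9.png

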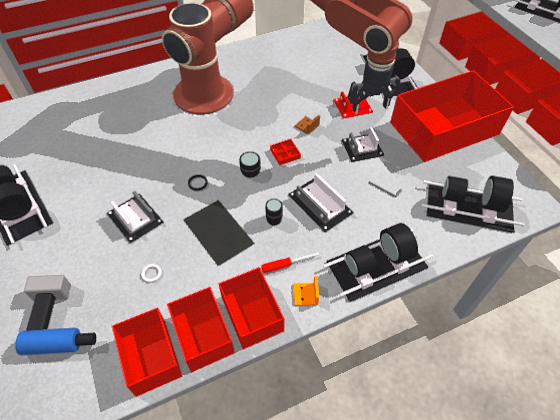

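```bash
python3 - <<'E'
from loc import *
loc("v4",np.array([.4636,.3849]),-10.2,dict(btopTL=(105,248,.051),btopTR=(134,248,.051),btopBL=(113,454,.051),btopBR=(139,454,.051),free_t=(170,227,.022),free_b=(176,419,.022),ltL=(364,255,.059),ltR=(393,254,.059),lbL=(358,469,.059),lbR=(385,468,.059)),205,105,3.2)
E
```

```text
btopTL [0.4277 0.3516] [-29.5 -39.1]
btopTR [0.429 0.359] [-29.5 -31.6]
btopBL [0.4848 0.3405] [ 28.7 -39.9]
btopBR [0.486  0.3476] [ 28.7 -32.7]
free_t [0.4303 0.3657] [-29.4 -24.8]
free_b [0.4889 0.3552] [ 30.1 -24.7]
ltL [0.4396 0.4166] [-29.2  26.9]
ltR [0.4407 0.4238] [-29.5  34.2]
lbL [0.4976 0.4065] [29.6 27.3]
lbR [0.4986 0.4138] [29.4 34.6]
```

The short angle has a gap of about 7 mm with ends level within 0.5–1 mm. The barrels are at the same scene pixels as at the start, (250,162) and (274,210). I'm handing the job in.

```bash
python3 - <<'E'
from station import ctrl
print(ctrl.finish_job()); print(ctrl.get_obs()["t"])
E
```

```text
the job is handed in; nothing more can be done
None
the job is handed in; nothing more can be done
```

All three loose angles now lie on their matching carriages, and the job was handed in at about 36 s of the 118 s allowed. I parked the short angle on the mat, moved the long one to the long carriage and the medium one to the medium carriage, then moved the short one from the mat to the short carriage.

My last wrist-camera checks, each taken with the gripper lifted clear:

| Angle | Free edge inside bolted upright | Ends level to within |
|---|---|---|
| Long | about 7 mm | 1.5 mm |
| Medium | about 6.5 mm | about 1 mm |
| Short | about 7–8 mm | about 1 mm |

- **Nesting:** On each carriage the two uprights are on opposite sides, and the free edge runs parallel to the bolted upright to within about 1 mm. I judged the legs flat from the contact force at release and the pictures, not from a separate height measurement.
- **Barrels:** Both still stand at the same pixels in the scene view as at the start.
- **Disagreements:** The measured yaw of the medium carriage varied between about 16.1° and 17.2° from view to view. The long carriage's centre varied by about 1 mm. I set the final positions against the edges of the bolted angles instead.

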